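# Run a belt tensioner out to the mark on its check fixture

## Task

Pull the red travel lock straight out of its slot under the tensioner's scale and lay it flat in the grey tray. Then push the sprung tensioner arm out until its pointer has carried the blue rider level with the yellow mark, without running past it, hold it there for a second, and ease the arm back to rest under control, so that the rider stays behind at the mark. Leave the yellow mark and the other things on the table where they are.

Things in the scene. Friction and masses are not known exactly. Their poses are not given: they have to be found in the camera images.
- rig: Check fixture, fixed: aluminium plate 230 (x) x 212 (y) x 15 mm on four green stand-offs, top face 45 mm above the table. Origin: on the table under the plate's centre; x, y along its edges. It carries the tensioner (dark hub, foot 80 mm across, at x 0, y -58 mm) and along its +y side a white arc-shaped scale sheet, 3 mm thick, top 76 mm above the table, 122 to 162 mm from the pivot.
- pivot (a point): On the tensioner's vertical hinge axis, 105 mm above the table (height of the pulley's middle). Axes as rig. The scale (0 to 50 degrees, a line every 5, longer every 10) is centred on it. Scale angle t grows clockwise seen from above; its zero line lies 0.436 rad anticlockwise of the +y axis: radius r, angle t is at x = r sin(t-0.436), y = r cos(t-0.436) from here.
- tensioner (a joint): Scale angle of the tensioner arm (rad): 0 at rest, up to 0.9; grows as the pulley is pushed clockwise seen from above (broadly away from the robot). A spring drives it back to 0: holding it at the pulley takes about 5 N near rest, 14 N at 0.6 rad; let go, it snaps back. With the lock in its slot it moves only about 0.05 rad.
- pulley_mid (a point): Centre of the black pulley on the arm's outer end, half-way up it, 90 mm from the hinge axis. The pulley is 52 mm across, 24 mm high (93 to 117 mm above the table, plus a 6 mm bolt head), spins freely. Site y points outwards along the arm, x the way the pulley moves when pushed. The arm lies under it (92 mm above the table, 38 mm wide); beside the pulley there is free space.
- pointer_tip (a point): Tip of the black pointer (8 mm wide) on the end of the arm, 136 mm from the hinge axis, just above the scale. x axis as pulley_mid.
- rider (a joint): Scale angle (rad) of the blue rider's centre line. The rider slides on the scale with light friction and stays where it is left; the pointer meets it and pushes it on ahead, its centre line then leading the arm's angle by about 0.07 rad.
- rider_tip (a point): Index tip of the blue rider (block 10 mm wide, 18 mm radially, 12 mm high, on the scale 123 to 141 mm from the pivot), on its centre line, 145 mm from the pivot, 79 mm above the table.
- mark (a joint): Scale angle (rad) of the yellow mark's centre line, 0.45 to 0.75; clamped to the scale's outer rim, to be left alone.
- mark_tip (a point): Point on the yellow mark's centre line (tab 8 mm wide, from 151 mm outwards), 145 mm from the pivot, 79 mm above the table: the rider's tip is to stand here. x axis points along the scale the way its angle grows.
- lock: Red travel lock, loose, about 80 g, 124 mm long, lying in a radial slot 24 mm wide and 28 mm high under the scale. Origin: centre of its underside (45 mm above the table in the slot); y along its length to the grip end, z up. Bar 20 mm wide, 22 high; the last 28 mm at +y is a grip block 24 wide, 32 high. It comes out along its own +y and is clear of slot and plate when drawn 82 mm.
- lock_mid (a point): Centre of the lock's length, half-way up the bar (11 mm above its underside). Axes as lock.
- lock_grip (a point): Centre of the lock's grip block with black grooves: 48 mm towards +y from the lock's centre, 16 mm above its underside (61 mm above the table in the slot). The block sticks out past the plate's edge, with nothing but the table below and beside it. Axes as lock.
- tray: Grey plastic tray, fixed, open on top, 150 (x) x 210 (y) x 32 mm outside, walls and floor 5 mm, empty. Origin: centre of its underside, on the table; y along its length.
- clampstand: Bystander: clamp stand, beige round foot 88 mm across, aluminium post 170 mm high with a black knob. Origin: centre of its underside.
- bracket: Bystander: dark steel fixture bracket 90 x 70 x 97 mm. Origin: centre of its underside.
- refsphere: Bystander: reference sphere (white ball, 25 mm) on a stem, 115 mm high, foot 60 mm across. Origin: centre of its underside.
- gaugecase: Bystander: wooden gauge block case 85 x 160 x 40 mm. Origin: centre of its underside.
- vblock: Bystander: steel V-block 50 x 45 x 40 mm. Origin: centre of its underside.
- driver: Bystander: screwdriver with a red handle, about 200 mm long, lying on the table near the robot.
- bush: Bystander: brass bush, 24 mm across, 18 mm high, standing on the fixture's plate beside the hub. Origin: centre of its underside.

How it is judged:
By the outcome, as a careful person would: the job done as asked, in the order asked, and still so for the second after the job is handed in, with the robot touching nothing.
It also fails if it takes over 64 s, if anything falls off the work surface, if the arm or the gripper's body presses on something with over 40 N, if the wrist force passes 120 N, or if a joint passes its speed limit or range.

## Robot

A 6-joint arm with a two-finger parallel gripper is mounted at the origin on the work surface. World frame = base frame: x ahead of the robot, y to its left, z up, the work surface at z = 0. Lengths are in m, angles in rad, forces in N, time in s.
With the tool pointing down it reaches from about 0.375 to 0.975 m from the base axis. Payload 3.8 kg.
Tool frame: the origin (TCP) lies midway between the tips of the shut fingers; the grasp point (between the pads) lies 19 mm behind it; z points along the fingers, y is the line along which they close (so a half turn about z gives the same grasp; the last joint's range is limited). The gripper opens to 85 mm and grips with 20 to 120 N. Pads are 22 mm wide; open, the fingers measure 114 mm over their backs; the gripper's body (76 mm by 85 mm) begins 54 mm behind the grasp point. The pads swing forward as they close: fully open they stand 13 mm farther back than shut.
Start: joints at [-1.138, 0.264, 1.604, -0, 1.274, -0.037], TCP at [0.306, -0.602, 0.231] pointing down, gripper open.
Joint ranges: [-2.63, 2.63], [-0.94, 2.18], [0.31, 2.57], [-1.31, 4.45], [0, 2.66], [-2.55, 2.55]. Speed limits (rad/s): [2.57, 2.57, 3.14, 3.14, 3.14, 3.14].

## Interface

Orientations are given as a rotation vector (axis times angle).
In Python, from workcell import bot gives the robot as it stands.
- The arm moves only by the tool step_arm, never from a script. Its argument "motion" is a list of rows, each a list of 5 numbers: the finger opening in cm, from 0 to 8.54, then the shift along the tool's x, y, z in cm, then the turn about the tool's z in degrees. In form: [[claw, dx, dy, dz, twist], ...]. A call has 1 to 20 rows; each row is the pose to reach, as a shift and turn from the pose commanded when the call began, along the tool's axes at that moment; what a row does not reach only later rows make up. A row lasts 1/10 s, in which the tool goes at most 50 mm and 8.59 degrees, less where a joint would pass 70% of its speed; a pose out of reach is approached as far as the arm can. A call with a gripper value outside its range is refused whole. The fingers move at their own pace and stop on an object; "force" is the grip in N (left out, the last holds). Time passes only in rows, so rows that repeat a pose let the fingers close. It gives the time, the measured TCP pose, the force, the opening and the grip force at its end, in the units of the state.
- bot.read_state(): the state, without advancing time (a new reading comes with each control period).
- bot.read_camera(name): name is "side" or "top"; returns (picture, depth): 480x640x3 uint8, red, green, blue; 480x640 float32, m along the optical axis (not along the pixel's ray), 0 where there is no reading.
- bot.calibration(name): a dict with "mtx" (3x3 intrinsics, pixels), "origin" and "orientation" of the camera in the world. Camera axes: x right, y up, looking along -z (the intrinsics and any distortion apply to the point x, -y, -z); pixel columns grow to the right and rows downward; lengths in m; the calibration is good to about 2 mm. A picture is of the moment at which its call begins. calibration takes no time and is no camera call.
- bot.finish_job(): hands the job in; it is judged then, once.
The state is a dict: "time": time; "q": joint angles; "joint_vel": joint speeds; "joint_torque": joint torques, N m; "tool_pos": TCP position; "tcp_rot": TCP orientation; "wrist_force": force on the tool from outside, world axes, zero at the start; "torque": the same for the moment, N m; "width": opening from 0.0 (shut) to 1.0 (fully open); "grip_force": force on a finger pad.
Only numpy, scipy, OpenCV 4.12 (cv2) and the standard library are available. Lean on these libraries where they do the work, as an engineer would, in place of code of your own. Each camera call takes 0.05 s, during which the arm holds its last target. There are 200 camera calls.

## Working session

There is one attempt and no reset: what is moved stays moved. The work goes in short steps, Python scripts to look and compute and a tool call to move; the robot and the scene stay as the last step left them, time stands still between calls to the robot, and variables do not carry over. Pictures are saved under pics/ and viewed, at most 10 in all, crops included, and the job is handed in when it is done.

Besides the shell and the picture viewer there is one more tool, called after "Request:" as name([rows], argument=value, ...), one row to a line, values as JSON. step_arm: Moves the arm, as the interface text tells. Its arguments: {"type":"object","properties":{"motion":{"type":"array","items":{"type":"array","items":{"type":"number"}}},"force":{"type":"number"}},"required":["motion"]}

```bash
mkdir -p pics; cat > h.py <<'E'
import numpy as np, cv2
from workcell import bot
from scipy.spatial.transform import Rotation as R
def cam(n):
    c=bot.calibration(n); o=np.array(c["origin"],float); r=np.array(c["orientation"],float)
    Rm=r if r.shape==(3,3) else R.from_rotvec(r).as_matrix()
    return np.array(c["mtx"],float),o,Rm,c
def ray(n,u,v):
    K,o,Rm,c=cam(n)
    p=cv2.undistortPoints(np.array([[[u,v]]],float),K,np.array(c.get("distortion",np.zeros(5)),float))[0,0]
    return o,Rm@np.array([p[0],-p[1],-1])
def onplane(n,u,v,z):
    o,d=ray(n,u,v); return o+d*(z-o[2])/d[2]
def proj(n,P):
    K,o,Rm,c=cam(n); q=Rm.T@(np.array(P)-o); q=q*[1,-1,-1]; x=K@(q/q[2]); return x[:2]
E
python3 - <<'E'
from h import *
for n in("side","top"):
    p,d=bot.read_camera(n); cv2.imwrite(f"pics/{n}0.png",p[:,:,::-1]); np.save(n+"0.npy",d); print(bot.calibration(n))
print(bot.read_state())
E
```

```text
{'mtx': array([[568.85711794,   0.        , 328.20328573],
       [  0.        , 568.85711794, 237.2313436 ],
       [  0.        ,   0.        ,   1.        ]]), 'origin': array([ 0.38277404, -1.02988307,  0.85610147]), 'orientation': array([ 0.90780625, -0.07223297, -0.10219123])}
{'mtx': array([[440.41483634,   0.        , 320.6575881 ],
       [  0.        , 440.41483634, 240.35093124],
       [  0.        ,   0.        ,   1.        ]]), 'origin': array([ 0.34845193, -0.04833607,  0.96851258]), 'orientation': array([ 0.12465702, -0.16230645, -1.57141273])}
{'time': 0.1, 'q': array([-1.13794106e+00,  2.64663830e-01,  1.60528001e+00,  1.98577382e-05,
        1.27369761e+00, -3.69153891e-02]), 'joint_vel': array([ 2.56279631e-04, -1.40733173e-03, -2.79160733e-03,  8.11585241e-04,
        1.51000953e-03,  5.03362323e-05]), 'joint_torque': array([ 5.52040001e-04, -5.16703320e+01, -3.68591595e+01, -1.67152137e-05,
        6.34586424e-03,  2.76326068e-05]), 'tool_pos': array([ 0.30527   , -0.60126405,  0.23007296]), 'tcp_rot': array([-3.05337260e+00, -7.30670171e-01,  6.03340634e-04]), 'wrist_force': array([ 0.74383712,  0.6365842 , -0.85990166]), 'torque': array([-0.01379853,  0.01148051, -0.02904479]), 'grip_force': 0.0, 'width': 1.0041421120391054}
```

View pics/top0.png

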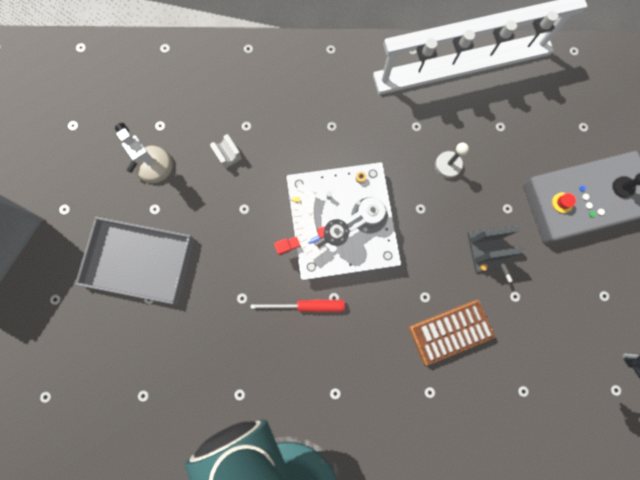

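View pics/side0.png

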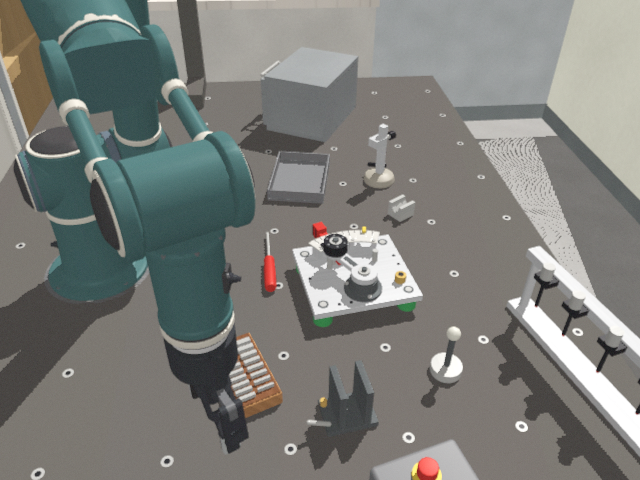

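The top view shows the fixture at px (287–400, 163–278), with the lock grip at (287,246), pulley at (336,232), hub at (372,210), rider at (315,240) and mark at (296,200). The tray is at (135,260). The side view agrees. Next I'll measure these.

```bash
cat > m.py <<'E'
from h import *
p=cv2.imread("pics/top0.png"); 
cv2.imwrite("pics/crop0.png",cv2.resize(p[155:290,265:410],None,fx=4,fy=4,interpolation=cv2.INTER_CUBIC))
hsv=cv2.cvtColor(p,cv2.COLOR_BGR2HSV)
def blobs(name,lo,hi,z,box,amin=4):
    m=cv2.inRange(hsv,lo,hi); k=np.zeros_like(m); x0,y0,x1,y1=box; k[y0:y1,x0:x1]=m[y0:y1,x0:x1]
    n,l,s,c=cv2.connectedComponentsWithStats(k)
    for i in range(1,n):
        if s[i,4]>=amin:
            r=cv2.minAreaRect(np.argwhere(l==i)[:,::-1].astype(np.float32))
            cs=[onplane("top",*q,z)[:2].round(4).tolist() for q in cv2.boxPoints(r)]
            print(name,s[i,4],c[i].round(1),onplane("top",*c[i],z).round(4),cs)
B=(265,150,410,290)
blobs("lock",(0,150,100),(8,255,255),.077,B)
blobs("lock",(172,150,100),(180,255,255),.077,B)
blobs("blue",(100,100,60),(130,255,255),.088,B)
blobs("yel",(18,120,120),(32,255,255),.082,(265,150,330,290))
blobs("plate",(0,0,120),(180,60,255),.045,B,500)
blobs("tray",(0,0,70),(180,80,160),.005,(75,210,195,310),500)
d=np.load("top0.npy")
for n,u,v in [("hub",372,210),("pulley",336,232),("tray",140,262),("grip",283,247),("plate",330,185)]:
    K,o,Rm,c=cam("top"); o,r=ray("top",u,v); print(n,(o+r*d[v,u]).round(4))
E
python3 m.py
```

```text
lock 33 [320.7 231.7] [ 0.5313 -0.0706  0.077 ] [[0.5233, -0.0634], [0.5404, -0.0659], [0.539, -0.0757], [0.5219, -0.0732]]
lock 233 [285.8 244.8] [0.5039 0.0011 0.077 ] [[0.5073, 0.026], [0.5255, -0.0159], [0.5035, -0.0252], [0.4854, 0.0166]]
blue 14 [314.3 240.5] [ 0.5107 -0.0572  0.088 ] [[0.5077, -0.0484], [0.5155, -0.0639], [0.513, -0.0651], [0.5052, -0.0496]]
yel 16 [295.8 199. ] [ 0.5998 -0.0192  0.082 ] [[0.602, -0.0134], [0.6019, -0.0238], [0.5976, -0.0238], [0.5976, -0.0134]]
plate 16805 [333. 212.] [ 0.5812 -0.0983  0.045 ] [[0.7224, 0.0503], [0.723, -0.2696], [0.4144, -0.256], [0.4162, 0.0456]]
tray 6973 [130.9 256.3] [0.4923 0.3434 0.005 ] [[0.5968, 0.4739], [0.5964, 0.2109], [0.3772, 0.2012], [0.379, 0.4537]]
hub [ 0.5706 -0.1745  0.1028]
pulley [ 0.5213 -0.0995  0.1221]
tray [0.4796 0.3229 0.0049]
grip [0.4993 0.0069 0.0776]
plate [ 0.6411 -0.0924  0.0475]
```

View pics/crop0.png

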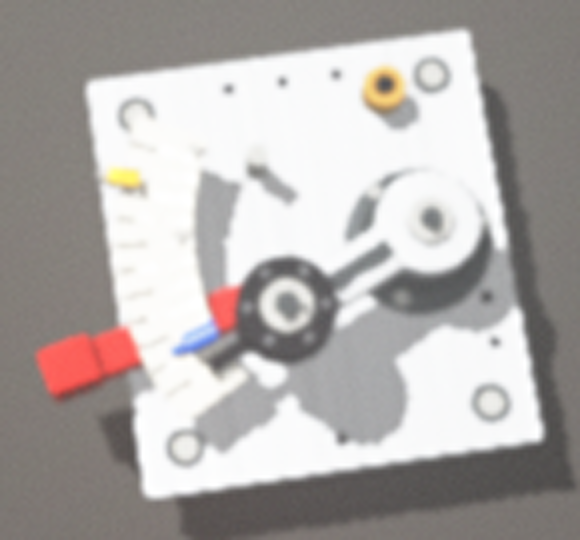

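The crop shows the plate corners clearly at (88,80), (468,30), (543,440) and (145,496). It also shows the hub cap at (432,222), pulley bolt at (288,305), lock grip at (68,365), yellow tab at (123,177) and rider at (195,340). I'll fit the rig frame to the corners and check it against these.

```bash
cat > rig.py <<'E'
from h import *
C=lambda x,y:(265+x/4-.4,155+y/4-.4)
pts=[onplane("top",*C(*q),.045)[:2] for q in [(88,80),(468,30),(543,440),(145,496)]]
mod=np.array([[.115,.106],[.115,-.106],[-.115,-.106],[-.115,.106]])
P=np.array(pts); Pc=P-P.mean(0); M=mod-mod.mean(0)
a=np.arctan2((M[:,0]*Pc[:,1]-M[:,1]*Pc[:,0]).sum(),(M*Pc).sum()); Rz=np.array([[np.cos(a),-np.sin(a)],[np.sin(a),np.cos(a)]])
O=P.mean(0); piv=O+Rz@[0,-.058]
def at(r,t): return piv+Rz@[r*np.sin(t-.436),r*np.cos(t-.436)]
def pol(w):
    q=Rz.T@(np.array(w)[:2]-piv); return np.hypot(*q),np.arctan2(q[0],q[1])+.436
E
python3 - <<'E'
from rig import *
print("res",((M@Rz.T)-Pc).round(4).tolist(),"O",O,"a",a,"piv",piv)
for n,x,y,z in [("pulley",288,303,.123),("mark",123,177,.082),("grip far",40,355,.077),("gripfar2",58,397,.077),("gripnear",95,335,.077),("gripnear2",108,380,.077),("ridermid",195,340,.088),("post",258,160,.09),("bush",384,82,.063)]:
    w=onplane("top",*C(x,y),z); print(n,w.round(4),np.round(pol(w),4))
d=np.load("top0.npy")
u,v=map(int,C(258,160))
K,o,Rm,c=cam("top")
for dv in(-2,-1,0,1,2):
    print([(lambda r:round(float((r[0]+r[1]*d[v+dv,u+du])[2]),3))(ray("top",u+du,v+dv)) for du in range(-3,4)])
# tray outline
p=cv2.imread("pics/top0.png")
for q in [(97,218),(190,235),(174,305),(79,290)]: print(onplane("top",*q,.032).round(4))
print("lock top pts", proj("top",[*at(.19,0.2),.077]))
E
```

```text
res [[-0.0002, -0.0], [-0.0002, -0.0003], [0.0005, 0.0006], [-0.0, -0.0002]] O [ 0.56595116 -0.11848922] a 0.13747161379876718 piv [ 0.57389942 -0.17594203]
pulley [ 0.5244 -0.1007  0.123 ] [ 0.0901 -0.0083]
mark [ 0.6001 -0.0183  0.082 ] [0.1598 0.7382]
grip far [0.5071 0.0242 0.077 ] [0.211  0.2513]
gripfar2 [0.4853 0.0147 0.077 ] [0.2103 0.1384]
gripnear [ 0.5175 -0.0039  0.077 ] [0.181  0.2564]
gripnear2 [ 0.494  -0.0107  0.077 ] [0.1835 0.1229]
ridermid [ 0.5126 -0.0553  0.088 ] [0.1353 0.1036]
post [ 0.6069 -0.0883  0.09  ] [0.0937 0.9333]
bush [ 0.6583 -0.1579  0.063 ] [0.0863 1.9341]
[0.043, 0.078, 0.075, 0.076, 0.077, 0.074, 0.047]
[0.075, 0.073, 0.074, 0.076, 0.073, 0.075, 0.046]
[0.076, 0.076, 0.073, 0.073, 0.078, 0.075, 0.047]
[0.069, 0.076, 0.074, 0.078, 0.075, 0.077, 0.046]
[0.061, 0.074, 0.076, 0.076, 0.073, 0.066, 0.045]
[0.572  0.4107 0.032 ]
[0.534  0.2098 0.032 ]
[0.385  0.2361 0.032 ]
[0.4174 0.435  0.032 ]
lock top pts [285.92257765 244.52225052]
```

```bash
cat >> rig.py <<'E'
def to(w,yaw=None,s=None):
    s=s or bot.read_state(); Rt=R.from_rotvec(s["tcp_rot"]).as_matrix()
    sh=Rt.T@(np.array(w)-s["tool_pos"])*100; y=np.degrees(np.arctan2(Rt[1,0],Rt[0,0]))
    print("shift cm",sh.round(2),"yaw",round(y,2),"twist",None if yaw is None else round(y-yaw,2), "tcp",s["tool_pos"].round(4),"t",s["time"],"F",s["wrist_force"].round(1),"w",round(s["width"],3))
E
python3 - <<'E'
from rig import *
g=at(.196,.192); dv=at(1,.192)-piv; yaw=np.degrees(np.arctan2(dv[1],dv[0])); print(g,dv,yaw)
to([*g,.15],yaw); to([*g,.051],yaw)
tr=[np.array(x) for x in [(.572,.4107),(.534,.2098),(.385,.2361),(.4174,.435)]]
c=sum(tr)/4; l=(tr[0]+tr[3]-tr[1]-tr[2]); print("tray",c,np.degrees(np.arctan2(l[1],l[0])),np.linalg.norm(tr[0]-tr[1]),np.linalg.norm(tr[3]-tr[2]),np.linalg.norm(tr[0]-tr[3]),np.linalg.norm(tr[1]-tr[2]))
E
```

```text
[0.50093123 0.00596905] [-0.3722867   0.92811778] 111.85671347471386
shift cm [ 44.93 -45.27   8.1 ] yaw 26.92 twist -84.94 tcp [ 0.3053 -0.6013  0.2301] t 0.1 F [ 0.7  0.6 -0.9] w 1.004
shift cm [ 44.93 -45.25  18.  ] yaw 26.92 twist -84.94 tcp [ 0.3053 -0.6013  0.2301] t 0.1 F [ 0.7  0.6 -0.9] w 1.004
tray [0.4771 0.3229] 80.01327780007395 0.2044622459037365 0.20152163655548253 0.15649808305535243 0.15130330465657388
```

Request:
step_arm([
  [8,2,-2,0.3,-4],
  [8,5,-5,0.9,-9.5],
  [8,8,-8,1.5,-15],
  [8,11,-11,2.0,-21],
  [8,14,-14,2.6,-27],
  [7,17,-17,3.2,-32.5],
  [7,20,-20,3.7,-38],
  [7,23,-23,4.2,-44],
  [6,26,-26,4.7,-49.5],
  [6,29,-29,5.3,-55],
  [6,32,-32,5.8,-61],
  [6,35,-35.2,6.4,-66.5],
  [6,38,-38.2,6.9,-72],
  [6,41,-41.3,7.4,-78],
  [6,43.5,-43.8,7.8,-83],
  [6,44.9,-45.3,8.1,-84.9],
  [6,44.9,-45.3,8.1,-84.9],
  [6,44.9,-45.3,8.1,-84.9],
  [6,44.9,-45.3,8.1,-84.9],
])

```text
time: 2.0
tool_pos: [0.5005, 0.0045, 0.1502]
tcp_rot: [-1.762, -2.601, 0.001]
wrist_force: [-0.7, -0.5, 0.1]
width: 0.703
grip_force: 0.0
```

```bash
python3 - <<'E'
from rig import *
g=at(.196,.192); to([*g,.051],111.86)
p,d=bot.read_camera("side"); cv2.imwrite("pics/s1.png",cv2.resize(p[180:330,240:440,::-1],None,fx=4,fy=4,interpolation=cv2.INTER_CUBIC))
E
```

```text
shift cm [0.12 0.1  9.92] yaw 111.76 twist -0.1 tcp [0.5005 0.0045 0.1502] t 2.0 F [-0.7 -0.5  0.1] w 0.703
```

View pics/s1.png

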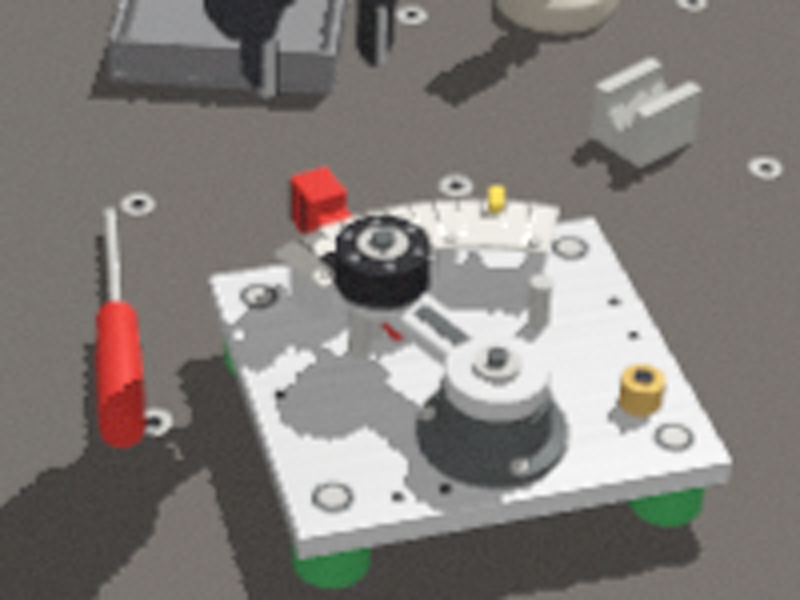

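The side crop shows the grip block at (320,200) with the two fingertips straddling its line above. The driver and plate are clear of them, so I'll go down and grip.

Request:
step_arm([
  [5,0.1,0.1,2.5,0],
  [5,0.1,0.1,5.5,0],
  [5,0.1,0.1,8,0],
  [5,0.1,0.1,9.5,0],
  [5,0.1,0.1,9.9,0],
  [5,0.1,0.1,9.9,0],
  [2,0.1,0.1,9.9,0],
  [1.5,0.1,0.1,9.9,0],
  [1.5,0.1,0.1,9.9,0],
  [1.5,0.1,0.1,9.9,0],
  [1.5,0.1,0.1,9.9,0],
  [1.5,0.1,0.1,9.9,0],
], force=40)

```text
time: 3.25
tool_pos: [0.5026, 0.0064, 0.0526]
tcp_rot: [1.759, 2.6, 0.001]
wrist_force: [-1.8, -1.6, 6.1]
width: 0.272
grip_force: 42.3
```

Request:
step_arm([
  [1.5,0.5,0,-0.1,0],
  [1.5,1.5,0,-0.15,0],
  [1.5,2.5,0,-0.15,0],
  [1.5,3.7,0,-0.15,0],
  [1.5,5,0,-0.15,0],
  [1.5,6.3,0,-0.15,0],
  [1.5,7.5,0,-0.15,0],
  [1.5,8.5,0,-0.15,0],
  [1.5,9.5,0,-0.15,0],
  [1.5,10,0,-0.15,0],
  [1.5,10,0,-0.15,0],
])

```text
time: 4.35
tool_pos: [0.4638, 0.1001, 0.0526]
tcp_rot: [-1.759, -2.602, 0.0]
wrist_force: [-0.2, -0.9, -0.5]
width: 0.269
grip_force: 41.5
```

```bash
python3 - <<'E'
from rig import *
tr=np.array([.4771,.3229]); dv=np.array([np.cos(np.radians(80)),np.sin(np.radians(80))])
g=tr+.048*dv; print(g); to([*g,.10],80); to([*g,.012],80)
p,d=bot.read_camera("side"); cv2.imwrite("pics/s2.png",cv2.resize(p[130:330,210:440,::-1],None,fx=3,fy=3,interpolation=cv2.INTER_CUBIC))
E
```

```text
[0.48543511 0.37017077]
shift cm [24.26 12.07 -4.74] yaw 111.87 twist 31.87 tcp [0.4638 0.1001 0.0526] t 4.35 F [-0.2 -0.9 -0.5] w 0.269
shift cm [24.26 12.07  4.06] yaw 111.87 twist 31.87 tcp [0.4638 0.1001 0.0526] t 4.35 F [-0.2 -0.9 -0.5] w 0.269
```

View pics/s2.png

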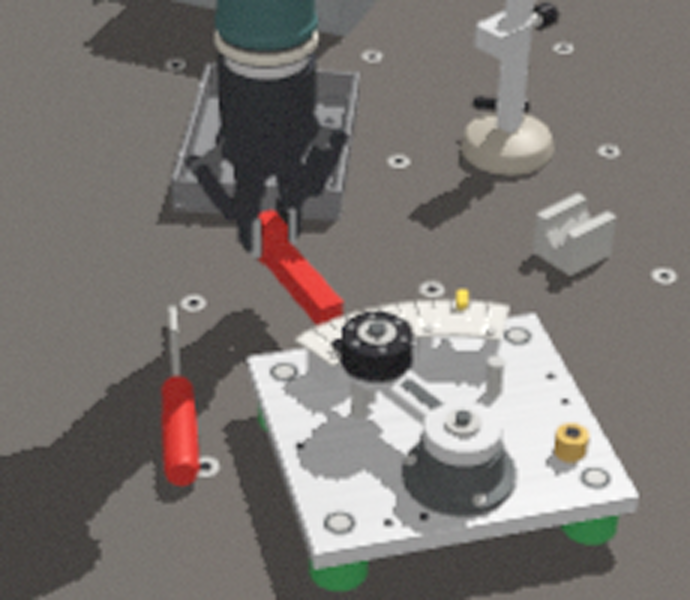

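The lock is out, gripped and level (crop 270–340, 220–315), and the rest of the scene is undisturbed. Now to the tray.

Request:
step_arm([
  [1.5,1,0,-1.5,0],
  [1.5,2,0.5,-3,1],
  [1.5,4,1.5,-4.2,4],
  [1.5,7,3,-4.7,8],
  [1.5,10,4.5,-4.7,12],
  [1.5,13,6,-4.7,16],
  [1.5,16,7.5,-4.7,20],
  [1.5,19,9,-4.7,24],
  [1.5,21.5,10.5,-4.7,28],
  [1.5,23.3,11.5,-4.7,31],
  [1.5,24.3,12.1,-4.7,32],
  [1.5,24.3,12.1,-3.5,32],
  [1.5,24.3,12.1,-1.5,32],
  [1.5,24.3,12.1,0.5,32],
  [1.5,24.3,12.1,2,32],
  [1.5,24.3,12.1,2.8,32],
  [1.5,24.3,12.1,3.3,32],
  [1.5,24.3,12.1,3.6,32],
  [1.5,24.3,12.1,3.6,32],
])

```text
time: 6.3
tool_pos: [0.4866, 0.3701, 0.017]
tcp_rot: [2.41, 2.015, 0.001]
wrist_force: [0.1, -0.1, 0.2]
width: 0.277
grip_force: 41.4
```

```bash
python3 - <<'E'
from rig import *
to([.4854,.3702,.0125],80)
E
```

```text
shift cm [-0.01 -0.12  0.45] yaw 79.81 twist -0.19 tcp [0.4866 0.3701 0.017 ] t 6.3 F [ 0.1 -0.1  0.2] w 0.277
```

Request:
step_arm([
  [1.5,0,0,0.2,0],
  [1.5,0,0,0.35,0],
  [1.5,0,0,0.45,0],
  [1.5,0,0,0.45,0],
])

```text
time: 6.7
tool_pos: [0.4866, 0.3703, 0.0129]
tcp_rot: [2.41, 2.016, 0.001]
wrist_force: [-0.6, -0.7, 1.2]
width: 0.271
grip_force: 41.7
```

Request:
step_arm([
  [1.5,0,0,0.06,0],
  [1.5,0,0,0.06,0],
  [3.0,0,0,0.06,0],
  [4.5,0,0,0.06,0],
  [5,0,0,0,0],
  [5,0,0,-0.5,0],
  [5,0,0,-2.5,0],
  [5,0,0,-6,0],
  [5,0,0,-10,0],
  [4,0,0,-13.5,0],
  [2,0,0,-14,0],
])

```text
time: 7.8
tool_pos: [0.4895, 0.3723, 0.1589]
tcp_rot: [2.409, 2.015, 0.016]
wrist_force: [1.0, -0.0, 0.4]
width: 0.312
grip_force: 0.0
```

```bash
python3 - <<'E'
from rig import *
d=np.load("top0.npy")
p,_=bot.read_camera("side"); cv2.imwrite("pics/s3.png",cv2.resize(p[110:260,230:430,::-1],None,fx=4,fy=4,interpolation=cv2.INTER_CUBIC))
# push plan: mid arm angle, normal=tangent there
tm=.30; ra=at(1,tm)-piv; n=np.array([ra[1],-ra[0]]); print("n",n)
for t in(0,.3,.67): print(t,at(.09,t))
print("n yaw",np.degrees(np.arctan2(n[1],n[0])))
E
```

```text
n [0.9628391  0.27007566]
0 [ 0.52506978 -0.10034001]
0.3 [ 0.54959261 -0.08928651]
0.67 [ 0.58257349 -0.086361  ]
n yaw 15.668769287300968
```

View pics/s3.png

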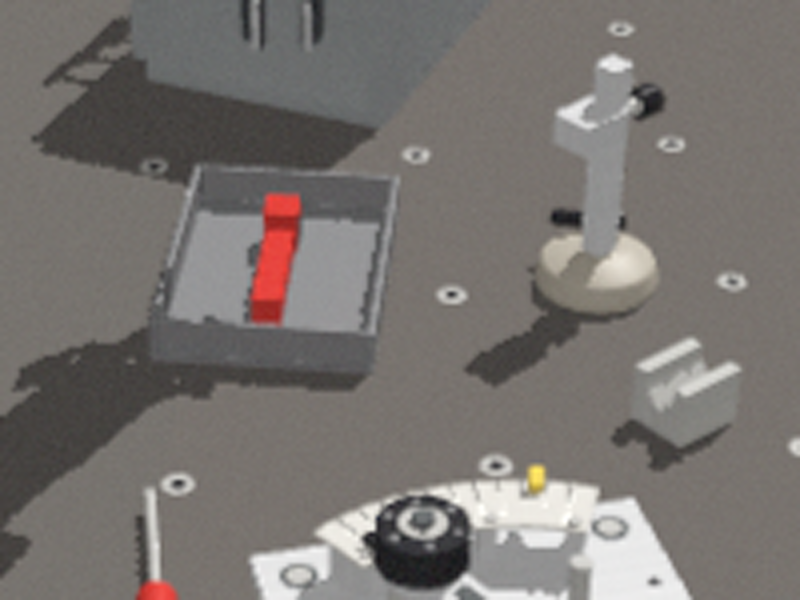

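The lock lies flat in the tray at crop (275,260). The mark is at (537,478) and the arm is still at rest. Next I'll plan the push with the shut fingers.

```bash
cat >> rig.py <<'E'
tm=.4; ra=at(1,tm)-piv; n=np.array([ra[1],-ra[0]]); nyaw=np.degrees(np.arctan2(n[1],n[0]))
def fin(s): return piv+ra*.086+n*s
E
python3 - <<'E'
from rig import *
print(fin(-.095),n,nyaw); to([*fin(-.095),.155],nyaw); to([*fin(-.095),.098],nyaw)
E
```

```text
[ 0.46548138 -0.10763004] [0.98499149 0.17260289] 9.939191335992732
shift cm [-4.759e+01  6.190e+00 -2.000e-02] yaw 79.82 twist 69.88 tcp [0.4886 0.3717 0.1571] t 7.85 F [0.3 0.3 0.8] w 0.238
shift cm [-47.62   6.16   5.68] yaw 79.82 twist 69.88 tcp [0.4886 0.3717 0.1571] t 7.85 F [0.3 0.3 0.8] w 0.238
```

Request:
step_arm([
  [0,-2,0.3,0,4],
  [0,-5,0.7,0,9],
  [0,-9,1.2,0,14],
  [0,-13,1.7,0,20],
  [0,-17,2.2,0,26],
  [0,-21,2.8,0,32],
  [0,-25,3.3,0,38],
  [0,-29,3.8,0,44],
  [0,-33,4.3,0,50],
  [0,-37,4.8,0,56],
  [0,-41,5.3,0,62],
  [0,-44.5,5.8,0,67],
  [0,-46.8,6.1,0,69.9],
  [0,-47.6,6.2,0,69.9],
  [0,-47.6,6.2,0,69.9],
  [0,-47.6,6.2,0,69.9],
  [0,-47.6,6.2,0,69.9],
], force=40)

```text
time: 9.55
tool_pos: [0.463, -0.1083, 0.1519]
tcp_rot: [-3.129, -0.274, 0.001]
wrist_force: [0.2, 0.7, 0.9]
width: -0.001
grip_force: 0.0
```

```bash
python3 - <<'E'
from rig import *
to([*fin(-.095),.098],nyaw)
to([*fin(-.072),.098],nyaw)
E
```

```text
shift cm [ 0.26 -0.01  5.39] yaw 10.02 twist 0.08 tcp [ 0.463  -0.1083  0.1519] t 9.55 F [0.2 0.7 0.9] w -0.001
shift cm [ 2.56 -0.01  5.38] yaw 10.02 twist 0.08 tcp [ 0.463  -0.1083  0.1519] t 9.55 F [0.2 0.7 0.9] w -0.001
```

Request:
step_arm([
  [0,0,0,2,0],
  [0,0,0,4,0],
  [0,0,0,5.2,0],
  [0,0,0,5.4,0],
  [0,0.5,0,5.4,0],
  [0,1.3,0,5.4,0],
  [0,2,0,5.4,0],
  [0,2.4,0,5.4,0],
  [0,2.8,0,5.4,0],
  [0,3.2,0,5.4,0],
  [0,3.6,0,5.4,0],
  [0,4,0,5.4,0],
  [0,4.4,0,5.4,0],
  [0,4.8,0,5.4,0],
  [0,5.2,0,5.4,0],
  [0,5.6,0,5.4,0],
  [0,6,0,5.4,0],
  [0,6,0,5.4,0],
])

```text
time: 11.35
tool_pos: [0.5194, -0.0994, 0.098]
tcp_rot: [-3.129, -0.272, 0.011]
wrist_force: [-10.6, -2.5, 7.3]
width: -0.001
grip_force: 5.1
```

```bash
cat > look.py <<'E'
from rig import *
import sys
tag=sys.argv[1]
s=bot.read_state(); print("tcp",s["tool_pos"].round(4),"F",s["wrist_force"].round(1),"along n (mm)",1000*(s["tool_pos"][:2]-piv)@n, "t",s["time"])
for nm in("top","side"):
    p,_=bot.read_camera(nm); cv2.imwrite(f"pics/{nm}_{tag}.png",p[:,:,::-1]); h=cv2.cvtColor(p,cv2.COLOR_RGB2HSV)
    x=proj(nm,[*at(.145,.5),.08]).astype(int); W=45
    for c,lo,hi,z in[("blue",(100,90,50),(130,255,255),.088),("yel",(18,100,110),(34,255,255),.082)]:
        m=cv2.inRange(h,lo,hi); k=np.zeros_like(m); k[x[1]-W:x[1]+W,x[0]-W:x[0]+W]=m[x[1]-W:x[1]+W,x[0]-W:x[0]+W]
        q=np.argwhere(k)[:,::-1]
        if len(q)<3: print(nm,c,len(q)); continue
        w=onplane(nm,*q.mean(0),z); pp=np.array([pol(onplane(nm,*e,z)) for e in q])
        print(nm,c,len(q),q.mean(0).round(1),"r,t",np.round(pol(w),4),"t range",pp[:,1].min().round(3),pp[:,1].max().round(3),"r",pp[:,0].min().round(3),pp[:,0].max().round(3))
p=cv2.imread(f"pics/side_{tag}.png"); x=proj("side",[*at(.13,.5),.08]).astype(int)
cv2.imwrite(f"pics/c_{tag}.png",cv2.resize(p[x[1]-40:x[1]+50,x[0]-60:x[0]+60],None,fx=6,fy=6,interpolation=cv2.INTER_CUBIC))
p=cv2.imread(f"pics/top_{tag}.png"); x=proj("top",[*at(.13,.5),.08]).astype(int)
cv2.imwrite(f"pics/d_{tag}.png",cv2.resize(p[x[1]-40:x[1]+40,x[0]-40:x[0]+50],None,fx=7,fy=7,interpolation=cv2.INTER_CUBIC))
E
python3 look.py a
```

```text
tcp [ 0.5194 -0.0994  0.098 ] F [-10.6  -2.5   7.3] along n (mm) -40.43981040213797 t 11.35
top blue 33 [307.6 220.7] r,t [0.1341 0.4099] t range 0.373 0.457 r 0.125 0.142
top yel 2
side blue 0
side yel 25 [363.6 228.9] r,t [0.1585 0.7367] t range 0.713 0.758 r 0.147 0.17
```

Request:
step_arm([
  [0,0.3,0,0,0],
  [0,0.6,0,0,0],
  [0,0.9,0,0,0],
  [0,1.2,0,0,0],
  [0,1.5,0,0,0],
  [0,1.8,0,0,0],
  [0,2.0,0,0,0],
  [0,2.2,0,0,0],
  [0,2.3,0,0,0],
  [0,2.3,0,0,0],
])

```text
time: 12.45
tool_pos: [0.5404, -0.0957, 0.0978]
tcp_rot: [-3.129, -0.272, 0.016]
wrist_force: [-14.0, -2.5, 10.3]
width: 0.001
grip_force: 7.2
```

```bash
python3 look.py b
```

```text
tcp [ 0.5404 -0.0957  0.0978] F [-14.   -2.5  10.3] along n (mm) -19.16817043979393 t 12.45
top blue 31 [307.2 206.2] r,t [0.1334 0.6396] t range 0.611 0.676 r 0.123 0.146
top yel 0
side blue 0
side yel 13 [363.6 227.6] r,t [0.1633 0.7376] t range 0.715 0.757 r 0.158 0.17
```

View pics/c_b.png

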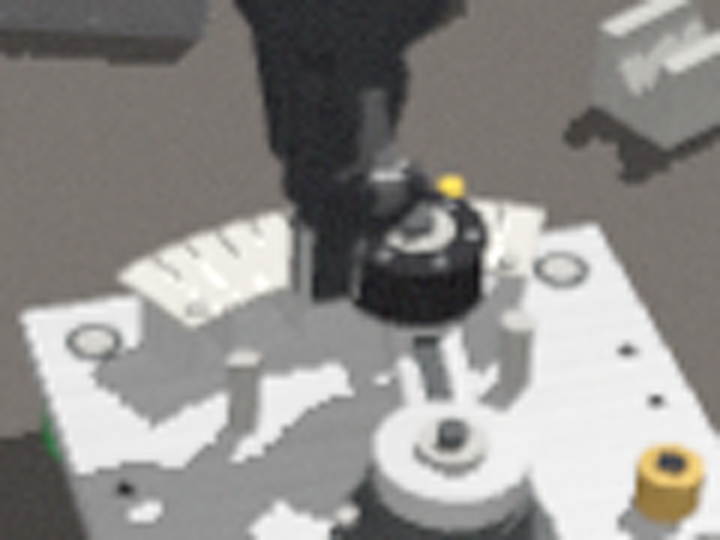

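View pics/d_b.png

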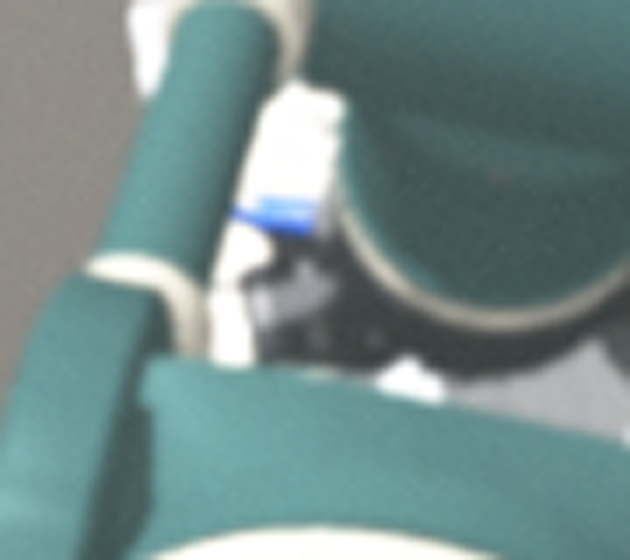

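The side crop shows the mark at (451,186) with the pulley hiding the rider. The top crop shows the rider at (280,215) with the arm hiding the mark. The rider is still short of the mark, so I'll ease back and compare both in one clear view.

Request:
step_arm([
  [0,-0.3,0,0,0],
  [0,-0.6,0,0,0],
  [0,-1,0,0,0],
  [0,-1.4,0,0,0],
  [0,-1.8,0,0,0],
  [0,-2.2,0,0,0],
  [0,-2.6,0,0,0],
  [0,-3.0,0,0,0],
  [0,-3.4,0,0,0],
  [0,-3.8,0,0,0],
  [0,-4.2,0,0,0],
  [0,-4.6,0,0,0],
  [0,-5.0,0,0,0],
  [0,-5.4,0,0,0],
  [0,-5.8,0,0,0],
  [0,-6.2,0,0,0],
  [0,-6.2,0,0,0],
])

```text
time: 14.25
tool_pos: [0.484, -0.1059, 0.0985]
tcp_rot: [3.13, 0.271, 0.001]
wrist_force: [0.5, -0.1, -0.5]
width: 0.002
grip_force: 0.0
```

```bash
python3 look.py c; python3 - <<'E'
from rig import *
p=cv2.imread("pics/side_c.png"); h=cv2.cvtColor(p,cv2.COLOR_BGR2HSV); 
_,d=bot.read_camera("side")
for c,lo,hi in[("blue",(100,90,50),(130,255,255)),("yel",(18,100,110),(34,255,255))]:
    q=[(u,v) for v,u in np.argwhere(cv2.inRange(h,lo,hi)) if 300<u<430 and 190<v<270]
    W=[]
    for u,v in q:
        o,r=ray("side",u,v); w=o+r*d[v,u]
        if d[v,u]>0 and .07<w[2]<.11: W.append([*pol(w),w[2]])
    W=np.array(W); 
    if len(W): print(c,len(W),np.median(W,0).round(4),W.min(0).round(4),W.max(0).round(4))
cc=p[205:265,315:405]; cv2.imwrite("pics/z.png",cv2.resize(cc,None,fx=8,fy=8,interpolation=cv2.INTER_CUBIC))
E
```

```text
tcp [ 0.484  -0.1059  0.0985] F [ 0.5 -0.1 -0.5] along n (mm) -76.44872241317573 t 14.25
top blue 0
top yel 22 [295.9 199.3] r,t [0.1586 0.733 ] t range 0.711 0.756 r 0.152 0.165
side blue 30 [358.7 235.4] r,t [0.1262 0.6473] t range 0.608 0.692 r 0.113 0.139
side yel 25 [363.6 228.9] r,t [0.1585 0.7367] t range 0.713 0.758 r 0.147 0.17
blue 30 [0.129  0.6456 0.0857] [0.1198 0.6215 0.0781] [0.1395 0.6928 0.0906]
yel 18 [0.1564 0.7427 0.082 ] [0.1484 0.7159 0.0771] [0.169  0.7579 0.0844]
```

View pics/z.png

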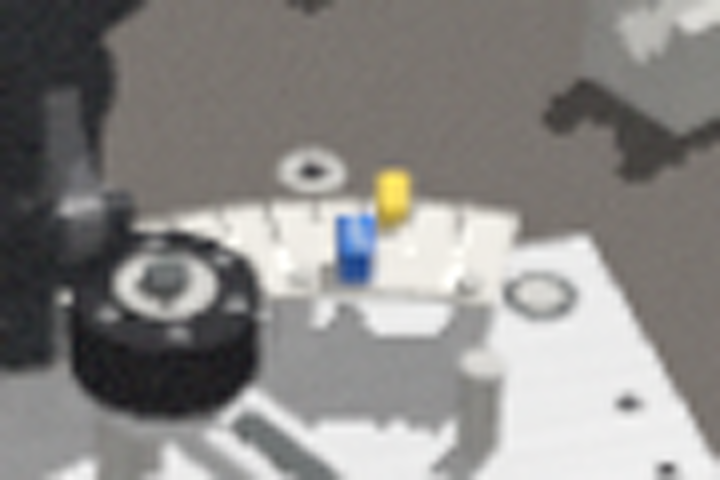

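The side view is clear: rider at crop (357,245), mark at (394,197), arm at rest. The rider reads about 0.653 and the mark about 0.737, so the previous end point needs roughly 7 mm more. I'll push to just short of that and look.

Request:
step_arm([
  [0,0.5,0,0,0],
  [0,1,0,0,0],
  [0,1.5,0,0,0],
  [0,2,0,0,0],
  [0,2.5,0,0,0],
  [0,3,0,0,0],
  [0,3.5,0,0,0],
  [0,4,0,0,0],
  [0,4.5,0,0,0],
  [0,5,0,0,0],
  [0,5.4,0,0,0],
  [0,5.8,0,0,0],
  [0,6.1,0,0,0],
  [0,6.3,0,0,0],
  [0,6.45,0,0,0],
  [0,6.6,0,0,0],
  [0,6.7,0,0,0],
  [0,6.8,0,0,0],
  [0,6.85,0,0,0],
  [0,6.85,0,0,0],
])

```text
time: 16.4
tool_pos: [0.5466, -0.0944, 0.0977]
tcp_rot: [-3.129, -0.273, 0.017]
wrist_force: [-15.6, -2.4, 11.3]
width: -0.001
grip_force: 8.0
```

```bash
python3 look.py d
```

```text
tcp [ 0.5466 -0.0944  0.0977] F [-15.6  -2.4  11.3] along n (mm) -12.786695174916508 t 16.4
top blue 29 [307.3 201.8] r,t [0.1339 0.7092] t range 0.679 0.731 r 0.124 0.15
top yel 0
side blue 0
side yel 9 [363.7 227.1] r,t [0.1652 0.7384] t range 0.715 0.757 r 0.162 0.17
```

Request:
step_arm([
  [0,0.04,0,0,0],
  [0,0.08,0,0,0],
  [0,0.08,0,0,0],
  [0,0.08,0,0,0],
  [0,0.08,0,0,0],
  [0,0.08,0,0,0],
  [0,0.08,0,0,0],
  [0,0.08,0,0,0],
  [0,0.08,0,0,0],
  [0,0.08,0,0,0],
  [0,0.08,0,0,0],
  [0,0.08,0,0,0],
  [0,0.08,0,0,0],
  [0,0.08,0,0,0],
  [0,0.08,0,0,0],
])

```text
time: 18.0
tool_pos: [0.5473, -0.0943, 0.0977]
tcp_rot: [-3.129, -0.273, 0.018]
wrist_force: [-15.8, -2.7, 11.2]
width: 0.0
grip_force: 8.1
```

Request:
step_arm([
  [0,-0.2,0,0,0],
  [0,-0.5,0,0,0],
  [0,-0.9,0,0,0],
  [0,-1.3,0,0,0],
  [0,-1.7,0,0,0],
  [0,-2.1,0,0,0],
  [0,-2.5,0,0,0],
  [0,-2.9,0,0,0],
  [0,-3.3,0,0,0],
  [0,-3.7,0,0,0],
  [0,-4.1,0,0,0],
  [0,-4.5,0,0,0],
  [0,-4.9,0,0,0],
  [0,-5.3,0,0,0],
  [0,-5.7,0,0,0],
  [0,-6.1,0,0,0],
  [0,-6.5,0,0,0],
  [0,-6.9,0,0,0],
  [0,-6.9,0,0,0],
])

```text
time: 19.9
tool_pos: [0.4846, -0.1058, 0.0985]
tcp_rot: [3.13, 0.271, 0.002]
wrist_force: [0.3, 0.7, 0.1]
width: 0.001
grip_force: 0.0
```

```bash
python3 look.py e; python3 - <<'E'
import cv2
p=cv2.imread("pics/side_e.png"); cv2.imwrite("pics/z2.png",cv2.resize(p[210:255,330:390],None,fx=12,fy=12,interpolation=cv2.INTER_CUBIC))
from rig import *
for t in (.70,.72,.737,.75): print(t,[((proj("side",[*at(r,t),z])-[330,210]+.5)*12).round(0) for r,z in((.123,.088),(.141,.088),(.145,.079),(.151,.082),(.165,.082))])
E
```

```text
tcp [ 0.4846 -0.1058  0.0985] F [0.3 0.7 0.1] along n (mm) -75.87776649356105 t 19.9
top blue 0
top yel 22 [295.9 199.3] r,t [0.1586 0.733 ] t range 0.711 0.756 r 0.152 0.165
side blue 25 [363.5 236.1] r,t [0.1239 0.731 ] t range 0.701 0.759 r 0.113 0.139
side yel 19 [363.6 228.1] r,t [0.1614 0.737 ] t range 0.714 0.758 r 0.154 0.17
0.7 [array([387., 322.]), array([383., 262.]), array([380., 288.]), array([379., 256.]), array([377., 211.])]
0.72 [array([400., 322.]), array([398., 263.]), array([395., 288.]), array([396., 256.]), array([394., 211.])]
0.737 [array([412., 322.]), array([411., 263.]), array([408., 289.]), array([409., 257.]), array([409., 212.])]
0.75 [array([420., 323.]), array([421., 264.]), array([418., 289.]), array([420., 257.]), array([420., 213.])]
```

View pics/z2.png

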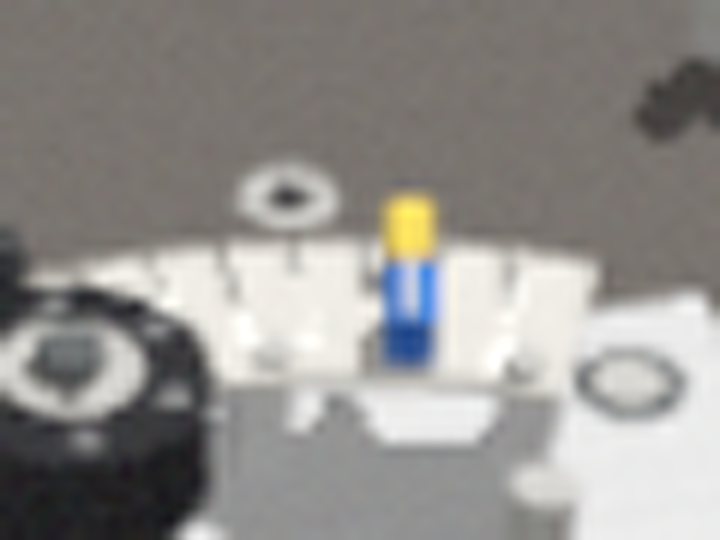

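The rider (crop x about 409) is directly in line with the mark (x about 410), and the arm is at rest. I'll back off, retreat upward and hand in.

Request:
step_arm([
  [0,-0.8,0,0,0],
  [0,-2,0,-0.5,0],
  [0,-2.5,0,-3,0],
  [0,-2.5,0,-7,0],
  [0,-2.5,0,-10,0],
  [0,-2.5,0,-11,0],
  [0,-2.5,0,-11,0],
  [0,-2.5,0,-11,0],
])

```text
time: 20.8
tool_pos: [0.4584, -0.1099, 0.2071]
tcp_rot: [-3.129, -0.271, 0.002]
wrist_force: [-0.5, 0.8, -0.5]
width: -0.001
grip_force: 0.0
```

```bash
python3 look.py f; python3 -c "
from workcell import bot; print(bot.finish_job())"
```

```text
tcp [ 0.4584 -0.1099  0.2071] F [-0.5  0.8 -0.5] along n (mm) -102.35848469599752 t 20.8
top blue 0
top yel 22 [295.9 199.3] r,t [0.1586 0.733 ] t range 0.711 0.756 r 0.152 0.165
side blue 25 [363.5 236.1] r,t [0.1239 0.731 ] t range 0.701 0.759 r 0.113 0.139
side yel 19 [363.6 228.1] r,t [0.1614 0.737 ] t range 0.714 0.758 r 0.154 0.17
the job is handed in; nothing more can be done
None
```

The job is handed in at 20.8 s: the lock lies flat in the tray, the rider measures level with the yellow mark (about 0.735 against 0.737 rad) after a hold of over a second, and the arm is back at rest; one trial push stopped short and was eased back first.

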